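# Set the boring jig and hold its keyed clamp shaft home

## Task

First slide the carriage of the boring jig by its knob until the pencil cross on the plywood is right under the tip of the drill bit. Then take the keyed shaft by its handle from its storage block, push it into the hub of the jig's hold-down, turning it until its key slips into the keyway, and keep pushing against the spring until the collar sits on the hub. Finish while still gripping the handle and holding it pushed fully home, with the cross still under the bit; leave the glue bottle where it is.

Things in the scene. Friction and masses are not known exactly. Their poses are not given: they have to be found in the camera images.
- mark (a point): centre of the pencil cross (lines 26 mm long) on top of the plywood part carried by the carriage; 50 mm above the table. The part covers the half of the carriage away from the robot.
- bit_tip (a point): lowest point of the 8 mm drill bit of the fixed drill head; 12 mm above the plywood part. The head (chuck 28 mm, spindle 40 mm across, arm underside 190 mm above the table) reaches over from a column on the far side, 97 mm behind the bit, and its top is 245 mm above the table: pass in front of it.
- carriage_knob (a point): point to grip on the carriage's wooden knob, an upright cylinder 30 mm across that rises from 38 to 90 mm above the table; this point is on its axis, 75 mm above the table. Knob and mark belong to the same carriage: the knob stands 110 mm nearer the robot than the mark and 105 mm to its right (jig frame -x and -y).
- carriage (a joint): position of the sliding carriage along the jig, in m, growing along the jig's +y axis (to the robot's left), from -0.04 to 0.16; it slides with about 2 N of friction and stays where it is left. The carriage is a wooden board 170 x 170 mm. It starts too far left by 30 to 160 mm.
- jig: the boring jig, a board 285 x 500 x 18 mm fixed on the table; origin on the table below the carriage track, x away from the robot, y to the left along the carriage's track. Fixed, turned by up to 0.12 rad.
- hub: round grey cast-iron hub, 60 mm across, 55 mm tall, fixed upright on the right end of the jig board; origin at the centre of its underside, 18 mm above the table; z up, along the bore. The bore is 24.4 mm across, with one keyway 9 mm wide reaching 19 mm from the axis towards the hub's own +x, over the whole depth. The bore is open at the top face.
- hub_mouth (a point): centre of the bore in the hub's top face, 73 mm above the table
- plunger (a joint): how far the spring plunger in the hub is pressed down, in m, 0 to 0.012. Its top lies 31 mm below the hub's top face at 0; it pushes back with 6 N at the start of its travel and 14 N at 9 mm. It lowers the hold-down shoe on the bar beside the hub by the same distance; released, it springs back and pushes the shaft up.
- keyed_shaft: loose steel shaft with a wooden handle, 0.3 kg, 82 mm tall, upright in the storage block, collar on its top, foot 5 mm above the table. Origin: centre of the foot, z up. Nose 22 mm across, chamfered 5 mm; from 12 to 40 mm above the foot a key 7 mm wide reaching 16.5 mm from the axis to its +x; 40 to 48 mm a collar 46 mm across. Home: collar on the hub's top face, plunger at 0.009.
- shaft_handle (a point): grip point on the shaft's axis, 70 mm above its foot, in the handle block: 48 mm (shaft x) by 18 mm (y), from 48 to 82 mm above the foot, gripped across the 18 mm. A small nose, 8 mm wide, low on the handle reaches 41 mm from the axis and points the same way (+x) as the hidden key.
- stand: wooden storage block 85 x 85 x 45 mm fixed on the table, with an upright through hole 37 mm across for the shaft; origin at the centre of its underside. Either left or right of the jig.
- glue_bottle: bystander: white glue bottle, 60 mm across, 150 mm tall; leave it where it is
Things that resemble listed ones, but are neither listed nor needed, are in the scene too. Leave any yellow look-alike of the keyed_shaft alone.

How it is judged:
By the outcome, as a careful person would: the job done as asked, in the order asked, and still so for the second after the job is handed in, while the arm keeps its last pose, push and grip.
It also fails if it takes over 54 s, if anything falls off the work surface, if the arm or the gripper's body presses on something with over 40 N, if the wrist force passes 120 N, or if a joint passes its speed limit or range.

## Robot

A 7-joint arm with a two-finger parallel gripper is mounted at the origin on the work surface. World frame = base frame: x ahead of the robot, y to its left, z up, the work surface at z = 0. Lengths are in mm, angles in rad, forces in N, time in s.
With the tool pointing down it reaches from about 425 to 950 mm from the base axis. Payload 4.7 kg.
Tool frame: the origin (TCP) lies midway between the tips of the shut fingers; the grasp point (between the pads) lies 19 mm behind it; z points along the fingers, x is the direction in which the jaws open and shut, and the axes are right-handed (so a half turn about z gives the same grasp; the last joint's range is limited). The gripper opens to 87 mm and grips with 3 to 60 N. Pads are 19 mm wide; open, the fingers measure 117 mm over their backs; the gripper's body (75 mm by 190 mm) begins 51 mm behind the grasp point.
Start: joints at [-1.307, 0.469, -0.049, 1.532, 0.024, 1.141, -0.082], TCP at [194.787, 646.303, 222.573] pointing down, gripper open.
Joint ranges: [-2.59, 2.59], [-0.33, 1.99], [-1.39, 1.29], [0.1, 2.45], [-1.04, 4.18], [0.21, 1.99], [-2.66, 2.66]. Speed limits (rad/s): [2.57, 2.57, 3.14, 3.14, 3.14, 3.14, 3.14].

## Interface

Orientations are given as a unit quaternion [w, x, y, z].
In Python, from station import telemetry, eyes, manip gives the robot as it stands. The module is installed in compiled form; this text tells all that it offers.
- The arm moves only by the shell command python3 -m crank 'ROWS' [FORCE]. ROWS is JSON, a list of rows, each an object with "fingers": the opening, from 0 (shut) to 1 (fully open); "dp": the shift along the tool's x, y, z in mm, a list of three; "angular": the turn, a rotation vector about the tool's x, y, z in rad, a list of three. A call has 1 to 12 rows; each row shifts and turns the commanded pose from where the row before left it, along the tool's axes as they then stand; what a row does not reach is not made up. A row lasts 1/10 s, in which the tool goes at most 50 mm and 8.59 degrees, less where a joint would pass 70% of its speed; a pose out of reach is approached as far as the arm can. A call with a gripper value outside its range is refused whole. The fingers move at their own pace and stop on an object; FORCE is the grip in N (left out, the last holds). Time passes only in rows, so rows that do not move let the fingers close. It gives the time, the measured TCP pose, the force and the opening at its end, in the units of the state.
- telemetry.read_state(): the state, without advancing time (a new reading comes with each control period).
- eyes.capture(name): name is "scene" or "top" or "wrist"; returns the picture (384x512x3 uint8, red, green, blue); there is no depth.
- eyes.calibration(name): a dict with "K" (3x3 intrinsics, pixels), "eye" and "attitude" of the camera in the world. Camera axes: x right, y up, looking along -z (the intrinsics and any distortion apply to the point x, -y, -z); pixel columns grow to the right and rows downward; lengths in mm; the calibration is good to about 2 mm. A picture is of the moment at which its call begins: read the wrist's pose just before it. calibration takes no time and is no camera call; for the wrist camera it gives the pose at the moment of the call.
- manip.job_done(): hands the job in, once; it reports no verdict.
The state is a dict: "clock": time; "q": joint angles; "joint_velocities": joint speeds; "effort": joint torques, N m; "position": TCP position; "tool_rot": TCP orientation; "contact_force": force on the tool from outside, world axes, zero at the start; "moment": the same for the moment, N m; "opening": finger opening in mm.
Only numpy, scipy, OpenCV 4.12 (cv2) and the standard library are available. Lean on these libraries where they do the work, as an engineer would, in place of code of your own. Each camera call takes 0.05 s, during which the arm holds its last target.

## Working session

There is one attempt and no reset: what is moved stays moved. The work goes in short steps, Python scripts to look and compute and a shell command to move; the robot and the scene stay as the last step left them, time stands still between calls to the robot, and variables do not carry over. Pictures are saved under pics/ and viewed, and the job is handed in when it is done.

```bash
mkdir -p pics; ls; python3 - <<'E'
from station import telemetry, eyes
import cv2
print(telemetry.read_state())
for n in ["scene","top","wrist"]:
    c=eyes.calibration(n); print(n,c)
    cv2.imwrite(f"pics/{n}0.png",eyes.capture(n)[:,:,::-1])
E
```

```text
pics
{'clock': 0.0, 'q': array([-1.30687175,  0.469435  , -0.04861421,  1.53370622,  0.02412419,
        1.1409924 , -0.08231133]), 'joint_velocities': array([ 0.0007101 , -0.00123138,  0.00029041, -0.00170822,  0.00163484,
       -0.00031557,  0.00217114]), 'effort': array([ 1.14510724e-03, -5.07971513e+01, -8.02518963e-02, -2.36151248e+01,
       -6.13252376e-02,  3.80937383e-02,  1.86510088e-04]), 'position': array([194.65493669, 645.69048288, 221.49863597]), 'tool_rot': array([ 6.16515249e-04,  8.02686321e-01,  5.96400633e-01, -7.58100098e-04]), 'contact_force': array([0.26543637, 0.25816403, 0.14602762]), 'moment': array([0.04138432, 0.05458924, 0.03424538]), 'opening': 87.30228641569585}
scene {'K': array([[355.44417143,   0.        , 256.08392765],
       [  0.        , 355.44417143, 192.43560456],
       [  0.        ,   0.        ,   1.        ]]), 'eye': array([1247.87519127,  -80.78882034,  852.38260221]), 'attitude': array([0.69559567, 0.26256645, 0.23534668, 0.62595324])}
top {'K': array([[460.71041339,   0.        , 257.122445  ],
       [  0.        , 460.71041339, 190.13090536],
       [  0.        ,   0.        ,   1.        ]]), 'eye': array([ 493.13110064,   -9.73315181, 1394.9170679 ]), 'attitude': array([ 0.71640432,  0.02711354, -0.01602683, -0.69697406])}
wrist {'K': array([[281.86464974,   0.        , 255.56842378],
       [  0.        , 281.86464974, 192.55824674],
       [  0.        ,   0.        ,   1.        ]]), 'eye': array([115.92633262, 670.52372841, 384.07282171]), 'attitude': array([ 0.79331034, -0.12007299, -0.08863545,  0.59024143])}
```

View pics/scene0.png

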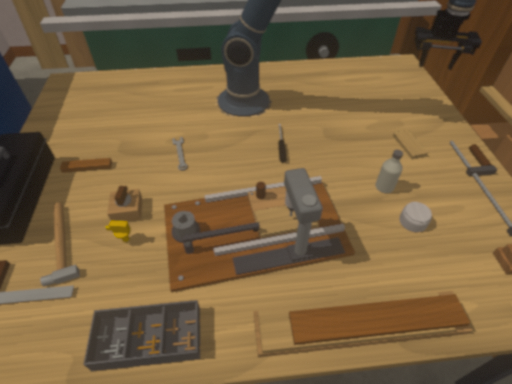

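View pics/top0.png

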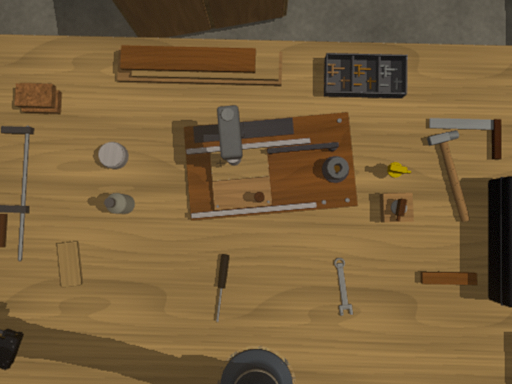

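View pics/wrist0.png

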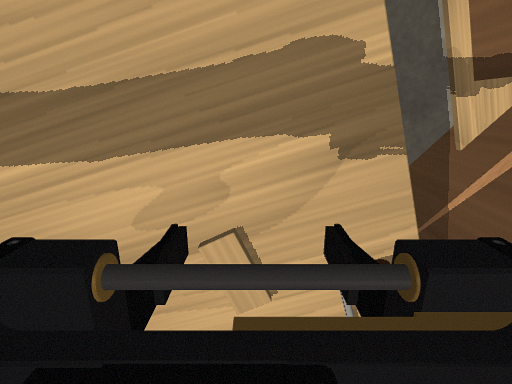

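The top view shows the jig (187–356, 115–215), knob (259,197), hub (336,169), stand with wooden handle (397,208), yellow look-alike (399,170) and glue bottle (119,203). The drill head hides part of the carriage, so I'll enlarge crops.

```bash
cat > h.py <<'E'
import numpy as np, cv2
from scipy.spatial.transform import Rotation as R
from station import telemetry, eyes
def rot(q): return R.from_quat([q[1],q[2],q[3],q[0]]).as_matrix()
def back(cal,u,v,z):
    K=cal['K']; d=np.array([(u-K[0,2])/K[0,0],-(v-K[1,2])/K[1,1],-1.])
    d=rot(cal['attitude'])@d; e=cal['eye']; return e+d*(z-e[2])/d[2]
def proj(cal,p):
    c=rot(cal['attitude']).T@(np.asarray(p,float)-cal['eye']); K=cal['K']
    return np.array([K[0,2]+K[0,0]*c[0]/-c[2],K[1,2]-K[1,1]*c[1]/-c[2]])
def crop(img,x0,y0,x1,y1,s,fn):
    c=cv2.resize(img[y0:y1,x0:x1],None,fx=s,fy=s,interpolation=cv2.INTER_CUBIC); cv2.imwrite(fn,c)
E
python3 - <<'E'
from h import *
t=cv2.imread('pics/top0.png'); s=cv2.imread('pics/scene0.png')
crop(t,180,105,365,225,4,'pics/t1.png')
crop(t,320,140,430,230,7,'pics/t2.png')
crop(s,90,160,360,300,2.9,'pics/s1.png')
c=eyes.calibration('top')
for n,u,v,z in [('knob',259,197,90),('hub',336,169,73),('handle',397,208,87),('headtip',232,159,245)]: print(n,back(c,u,v,z))
E
```

```text
knob [553.21243269   5.983915    90.        ]
hub [ 640.59926574 -212.94263592   73.        ]
handle [ 532.88333255 -384.5787017    87.        ]
headtip [639.78970264  74.60392408 245.        ]
```

View pics/t1.png

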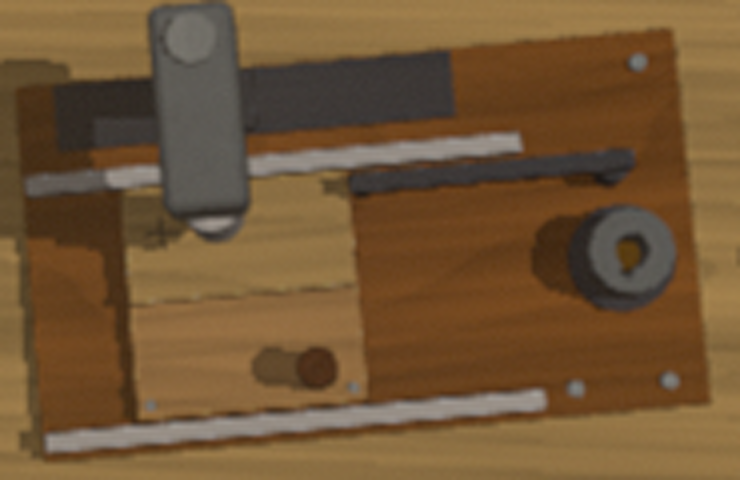

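View pics/t2.png

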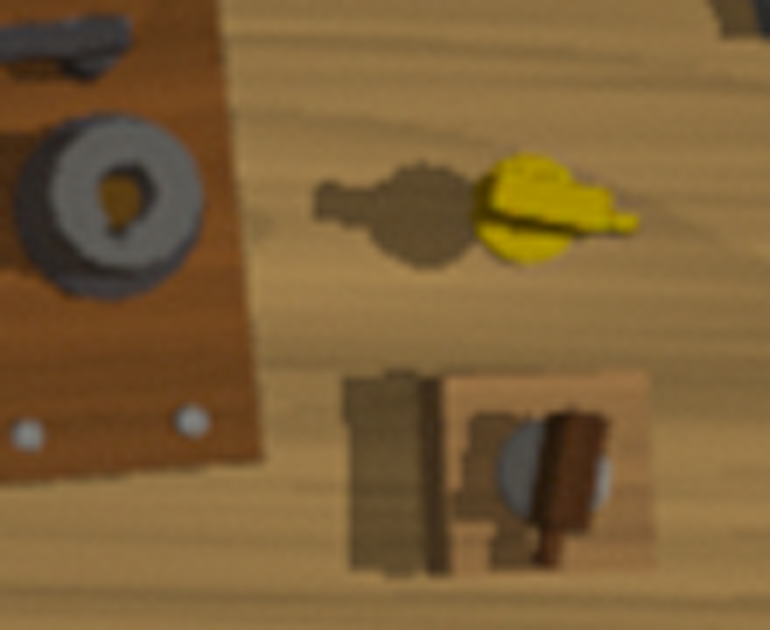

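View pics/s1.png

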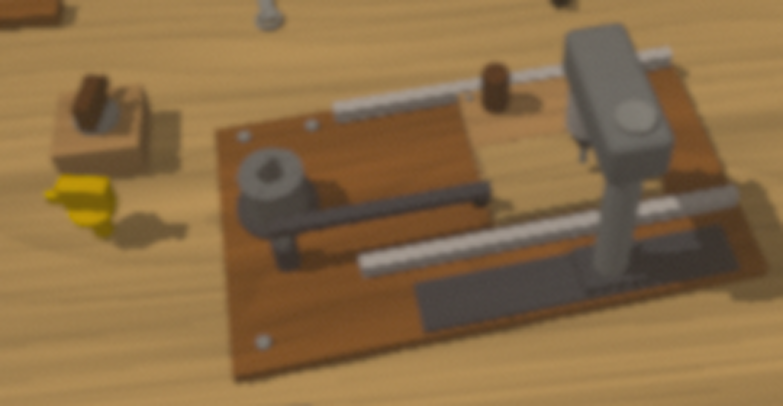

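Look-alikes: for the shaft, the yellow one at (399,170) on the table against the wooden-handled one in the block at (397,208), which is the right one. For the knob, only the upright brown cylinder at (259,197). For the mark, the cross at (220,163) against another small mark at (263,151); the knob offset (110, 105) decides.

```bash
python3 - <<'E'
from h import *
c=eyes.calibration('top');s=eyes.calibration('scene')
T=lambda u,v,z:back(c,180+u/4,105+v/4,z)
A=T(668,30,18);B=T(708,400,18);C=T(42,457,18);D=T(18,88,18)
print(A,B,C,D)
print('sizes',np.linalg.norm(A-B),np.linalg.norm(B-C))
for p,q in((B,A),(C,D)): print('yawx',np.arctan2((q-p)[1],(q-p)[0]))
for p,q in((B,C),(A,D)): print('yawy',np.arctan2(-(q-p)[0],(q-p)[1]))
k=T(316,365,90);print('knob',k)
m=T(160,232,50);print('mark',m, 'other',T(335,185,50))
for y in(0.05,0.08,0.1,.12):
    print(y,k[:2]+R.from_euler('z',y).as_matrix()[:2,:2]@[110,105])
b=back(s,90+583/2.9,160+158/2.9,62);print('bit',b,proj(c,b))
S=lambda u,v,z:back(s,90+u/2.9,160+v/2.9,z)
print('knob s',S(497,72,90),'hub s',S(272,170,73),'hub t',T(630,250,73))
T2=lambda u,v,z:back(c,320+u/7,140+v/7,z)
print('hub t2',T2(127,194,73),'kw tip',T2(124,232,73))
h=T2(573,470,87);n=T2(548,560,60);print('handle',h,'nose',n)
print('stand',T2(547,472,45),[T2(*p,45) for p in((445,375),(650,372),(655,570),(450,575))])
E
```

```text
[ 818.85230948 -251.49627625   18.        ] [ 540.63866241 -285.67041953   18.        ] [484.39163295 209.71959028  18.        ] [762.40316342 238.17509764  18.        ]
sizes 280.3046654745424 498.572953681433
yawx 0.12222192267912003
yawx 0.10199849628260871
yawy 0.1130567377336146
yawy 0.1147730208452931
knob [555.34032718   6.0428683   90.        ]
mark [651.91888146 123.82621192  50.        ] other [689.99967825  -3.76483548  50.        ]
0.05 [659.95504305 116.40935426]
0.08 [656.597472  119.4976638]
0.1 [654.30827661 121.49998148]
0.12 [651.97949535 123.45611786]
bit [649.82010319  82.40652932  62.        ] [233.784407   163.59230423]
knob s [554.42532986   9.33091559  90.        ] hub s [ 641.5379815  -214.58967391   73.        ] hub t [ 645.04677944 -217.1691199    73.        ]
hub t2 [ 644.47603294 -219.02350562   73.        ] kw tip [ 628.76745181 -218.06514254   73.        ]
handle [ 535.68101644 -398.21193107   87.        ] nose [ 499.2740566  -396.32682464   60.        ]
stand [ 535.91708266 -399.91670161   45.        ] [array([ 575.23455587, -357.15694436,   45.        ]), array([ 578.80009771, -442.28978228,   45.        ]), array([ 496.43477286, -444.96383106,   45.        ]), array([ 491.98011849, -360.16234002,   45.        ])]
```

```bash
cat >> h.py <<'E'
def togo(p,yaw):
    """tool x at world heading yaw (rad), pointing down: rotvec and shift in current tool axes, and shift in final axes"""
    s=telemetry.read_state(); Rc=rot(s['tool_rot'])
    x=np.array([np.cos(yaw),np.sin(yaw),0]);z=np.array([0,0,-1.]);Rt=np.c_[x,np.cross(z,x),z]
    d=np.asarray(p,float)-s['position']
    print('pos',s['position'].round(1),'t',s['clock'],'rv',R.from_matrix(Rc.T@Rt).as_rotvec().round(4),'shift now',(Rc.T@d).round(1),'shift final',(Rt.T@d).round(1),'F',s['contact_force'].round(1),'M',s['moment'].round(2),'open',s['opening'].round(1))
E
python3 - <<'E'
from h import *
togo([555,7,190],np.pi/2+.113)
E
```

```text
Traceback (most recent call last):
  File "h.py", line 18, in togo
    print('pos',s['position'].round(1),'t',s['clock'],'rv',R.from_matrix(Rc.T@Rt).as_rotvec().round(4),'shift now',(Rc.T@d).round(1),'shift final',(Rt.T@d).round(1),'F',s['contact_force'].round(1),'M',s['moment'].round(2),'open',s['opening'].round(1))
                                                                                                                                                                                                                                     ^^^^^^^^^^^^^^^^^^
AttributeError: 'float' object has no attribute 'round'
```

```bash
sed -i "s/s\['opening'\].round(1)/round(s['opening'],1)/" h.py
python3 - <<'E'
from h import *
togo([555,7,190],np.pi/2+.113)
E
```

```text
pos [194.7 645.8 221.8] t 0.15 rv [-2.000e-04  1.500e-03 -4.058e-01] shift now [-507.6  529.4   32.5] shift final [-675.4  286.    31.8] F [-0.1  0.  -1.2] M [-0.02 -0.    0.02] open 87.2
```

```bash
python3 -m crank '[{"fingers":1,"dp":[0,0,0],"angular":[0,0,-0.135]},{"fingers":1,"dp":[0,0,0],"angular":[0,0,-0.135]},{"fingers":1,"dp":[0,0,0],"angular":[0,0,-0.135]},{"fingers":1,"dp":[-40,17,0],"angular":[0,0,0]},{"fingers":1,"dp":[-40,17,0],"angular":[0,0,0]},{"fingers":1,"dp":[-40,17,0],"angular":[0,0,0]},{"fingers":1,"dp":[-40,17,0],"angular":[0,0,0]},{"fingers":1,"dp":[-40,17,0],"angular":[0,0,0]},{"fingers":1,"dp":[-40,17,0],"angular":[0,0,0]},{"fingers":1,"dp":[-40,17,0],"angular":[0,0,0]},{"fingers":1,"dp":[-40,17,0],"angular":[0,0,0]},{"fingers":1,"dp":[-40,17,0],"angular":[0,0,0]}]'
python3 -m crank '[{"fingers":1,"dp":[-40,17,0],"angular":[0,0,0]},{"fingers":1,"dp":[-40,17,0],"angular":[0,0,0]},{"fingers":1,"dp":[-40,17,0],"angular":[0,0,0]},{"fingers":1,"dp":[-40,17,0],"angular":[0,0,0]},{"fingers":1,"dp":[-40,17,10],"angular":[0,0,0]},{"fingers":1,"dp":[0,0,10],"angular":[0,0,0]},{"fingers":1,"dp":[0,0,0],"angular":[0,0,0]}]'
python3 - <<'E'
from h import *
togo([555,7,190],np.pi/2+.113)
E
```

```text
clock: 1.35
position: [387.6, 303.9, 222.5]
tool_rot: [-0.0, 0.666, 0.746, 0.0]
contact_force: [0.1, 0.4, -0.0]
opening: 86.9
clock: 2.05
position: [493.0, 115.4, 201.0]
tool_rot: [-0.001, 0.667, 0.745, -0.001]
contact_force: [-0.7, 2.3, 0.3]
opening: 87.0
pos [493.  115.4 201. ] t 2.05 rv [-0.0035  0.0005 -0.0033] shift now [-114.5   49.8   10.9] shift final [-114.7   49.4   11. ] F [-0.7  2.3  0.3] M [ 0.07  0.07 -0.02] open 87.0
```

```bash
python3 -m crank '[{"fingers":1,"dp":[-40,17,0],"angular":[0,0,0]},{"fingers":1,"dp":[-40,17,0],"angular":[0,0,0]},{"fingers":1,"dp":[-34,15,0],"angular":[0,0,0]},{"fingers":1,"dp":[0,0,0],"angular":[0,0,0]},{"fingers":1,"dp":[0,0,0],"angular":[0,0,0]}]'
python3 - <<'E'
from h import *
togo([555,7,56],np.pi/2+.113)
c=eyes.calibration('wrist');im=eyes.capture('wrist')[:,:,::-1]
cv2.imwrite('pics/w1.png',im); crop(im,0,0,512,384,1.5,'pics/w1b.png'); np.save('w1.npy',c)
print(proj(c,[555,7,90]),proj(c,[652,124,50]),proj(c,[650,82,62]))
E
```

```text
clock: 2.55
position: [555.2, 10.1, 202.4]
tool_rot: [-0.001, 0.666, 0.746, 0.0]
contact_force: [-0.1, 0.1, 0.1]
opening: 87.2
pos [555.2  10.1 202.4] t 2.55 rv [-0.0007 -0.0012  0.0001] shift now [ -3.2  -0.4 146.4] shift final [ -3.   -0.5 146.4] F [-0.1  0.1  0.1] M [0.04 0.03 0.04] open 87.2
[251.16525839 189.43865932] [334.91218329 263.37434876] [304.04363759 263.77098562]
```

View pics/w1b.png

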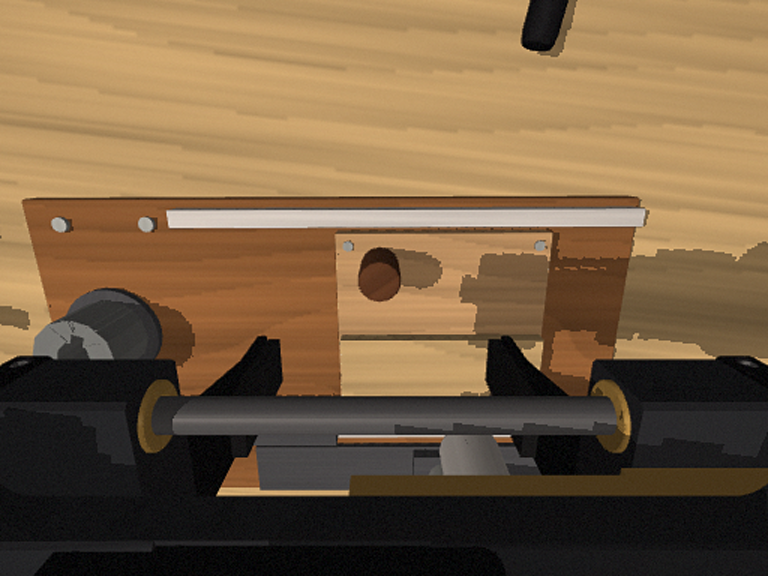

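The knob top is at (252.7,188) in the wrist view, about 1 mm from the prediction. The gripper bar hides the bit and mark here, so I'll look at the bit in the scene view.

```bash
python3 - <<'E'
from h import *
s=eyes.calibration('scene')
im=cv2.imread('pics/scene0.png'); crop(im,260,185,330,235,11,'pics/s2.png')
c=np.load('w1.npy',allow_pickle=True).item(); print('knob w',back(c,379/1.5,282/1.5,90))
k=np.array([554.5,7]);a=.113
m=k+np.array([[np.cos(a),-np.sin(a)],[np.sin(a),np.cos(a)]])@[110,105]
for t in (0,-20,-30,-35,-40,-45,-50,-55):
    p=m+t*np.array([-np.sin(a),np.cos(a)]); q=proj(s,[*p,62]);q2=proj(s,[*p,50]); print(t,p,q,(q-[260,185])*11,'mark',(q2-[260,185])*11)
E
```

```text
knob w [553.31200215   8.34840033  90.        ]
0 [651.95868656 123.7339043 ] [305.67958924 213.86401144] [502.47548159 317.50412589] mark [497.53692312 346.10355323]
-20 [654.21387998 103.86145849] [298.85867805 215.08353073] [427.44545855 330.91883804] mark [423.1655658 359.4799947]
-30 [655.34147668  93.92523558] [295.43339605 215.6959412 ] [389.7673566  337.65535325] mark [385.81968018 366.19703028]
-35 [655.90527504  88.95712412] [293.71702964 216.00281251] [370.88732607 341.03093765] mark [367.10648416 369.56278801]
-40 [656.46907339  83.98901267] [291.99817241 216.31012916] [351.97989654 344.41142074] mark [348.3663755  372.93338626]
-45 [657.03287174  79.02090122] [290.27681894 216.61789211] [333.04500833 347.79681321] mark [329.59929608 376.30883547]
-50 [657.5966701   74.05278976] [288.55296378 216.92610234] [314.08260158 351.18712575] mark [310.80518765 379.68914613]
-55 [658.16046845  69.08467831] [286.82660148 217.23476083] [295.09261625 354.5823691 ] mark [291.98399176 383.07432873]
```

View pics/s2.png

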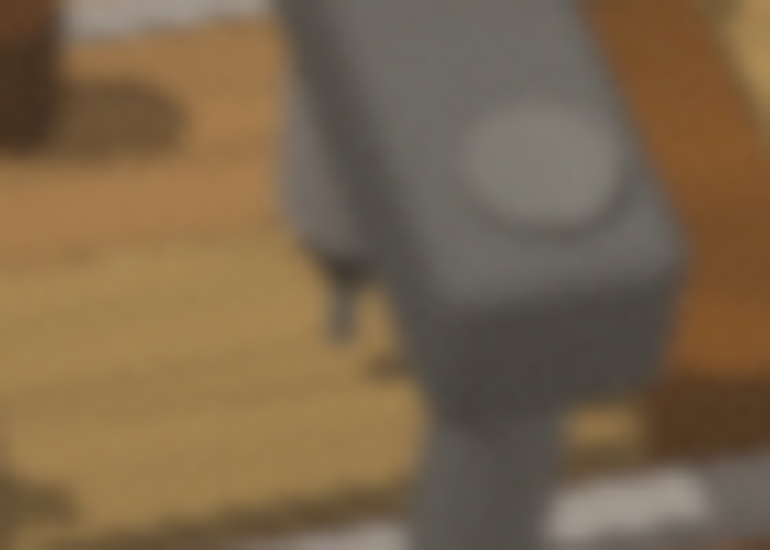

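```bash
python3 -m crank '[{"fingers":1,"dp":[-2,-1,30],"angular":[0,0,0]},{"fingers":1,"dp":[0,0,30],"angular":[0,0,0]},{"fingers":1,"dp":[0,0,30],"angular":[0,0,0]},{"fingers":1,"dp":[0,0,30],"angular":[0,0,0]},{"fingers":1,"dp":[0,0,26],"angular":[0,0,0]},{"fingers":1,"dp":[0,0,0],"angular":[0,0,0]},{"fingers":0.2,"dp":[0,0,0],"angular":[0,0,0]},{"fingers":0.2,"dp":[0,0,0],"angular":[0,0,0]},{"fingers":0.2,"dp":[0,0,0],"angular":[0,0,0]},{"fingers":0.2,"dp":[0,0,0],"angular":[0,0,0]},{"fingers":0.2,"dp":[0,0,0],"angular":[0,0,0]}]' 15
python3 - <<'E'
from h import *
togo([555,7,56],np.pi/2+.113)
E
```

```text
clock: 3.7
position: [555.1, 6.6, 57.2]
tool_rot: [0.0, 0.666, 0.746, 0.001]
contact_force: [-0.6, 0.2, 0.1]
opening: 54.8
pos [555.1   6.6  57.2] t 3.7 rv [ 0.0013 -0.0002 -0.0009] shift now [ 0.4 -0.   1.2] shift final [ 0.4 -0.   1.2] F [-0.6  0.2  0.1] M [ 0.    0.01 -0.02] open 54.8
```

```bash
python3 -m crank '[{"fingers":0.2,"dp":[0,0,0],"angular":[0,0,0]},{"fingers":0.2,"dp":[0,0,0],"angular":[0,0,0]},{"fingers":0.2,"dp":[0,0,0],"angular":[0,0,0]},{"fingers":0.2,"dp":[0,0,0],"angular":[0,0,0]},{"fingers":0.2,"dp":[0,0,0],"angular":[0,0,0]}]' 15
```

```text
clock: 4.2
position: [554.6, 6.6, 56.5]
tool_rot: [-0.0, 0.666, 0.746, 0.0]
contact_force: [-0.6, -0.7, 0.5]
opening: 29.3
```

```bash
python3 -m crank '[{"fingers":0.2,"dp":[-6,0,0],"angular":[0,0,0]},{"fingers":0.2,"dp":[-8,0,0],"angular":[0,0,0]},{"fingers":0.2,"dp":[-8,0,0],"angular":[0,0,0]},{"fingers":0.2,"dp":[-8,0,0],"angular":[0,0,0]},{"fingers":0.2,"dp":[-8,0,0],"angular":[0,0,0]},{"fingers":0.2,"dp":[-5,0,0],"angular":[0,0,0]},{"fingers":0.2,"dp":[0,0,0],"angular":[0,0,0]},{"fingers":0.2,"dp":[0,0,0],"angular":[0,0,0]},{"fingers":0.2,"dp":[0,0,0],"angular":[0,0,0]}]' 15
python3 - <<'E'
from h import *
togo([555,7,56],np.pi/2+.113)
for n in ('scene','top'):
    im=eyes.capture(n)[:,:,::-1]; cv2.imwrite(f'pics/{n}1.png',im)
    if n=='scene': crop(im,260,185,330,235,11,'pics/s3.png')
    else: crop(im,200,130,290,200,8,'pics/t3.png')
E
```

```text
clock: 5.1
position: [559.7, -37.1, 56.5]
tool_rot: [0.001, 0.667, 0.745, -0.0]
contact_force: [1.2, -2.9, -1.7]
opening: 29.9
pos [559.7 -37.1  56.5] t 5.1 rv [ 0.0005  0.0011 -0.0013] shift now [44.3  0.2  0.5] shift final [44.3  0.3  0.5] F [ 1.2 -2.9 -1.7] M [-0.35 -0.34 -0.02] open 29.9
```

View pics/s3.png

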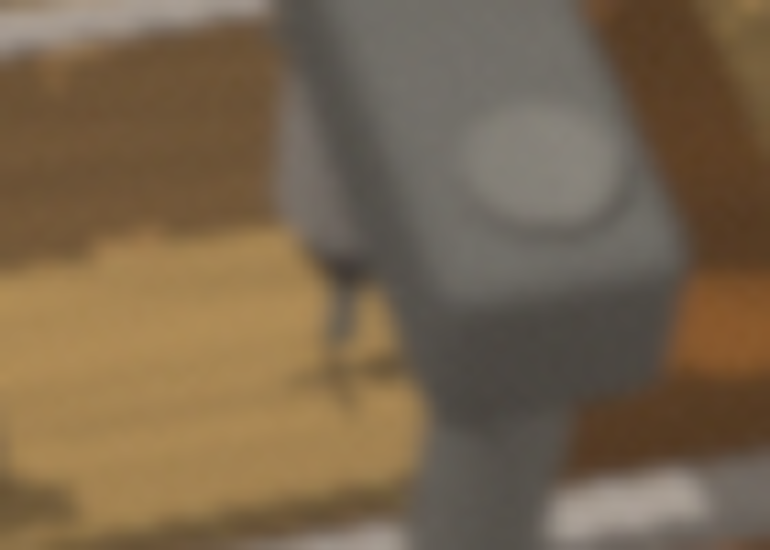

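View pics/t3.png

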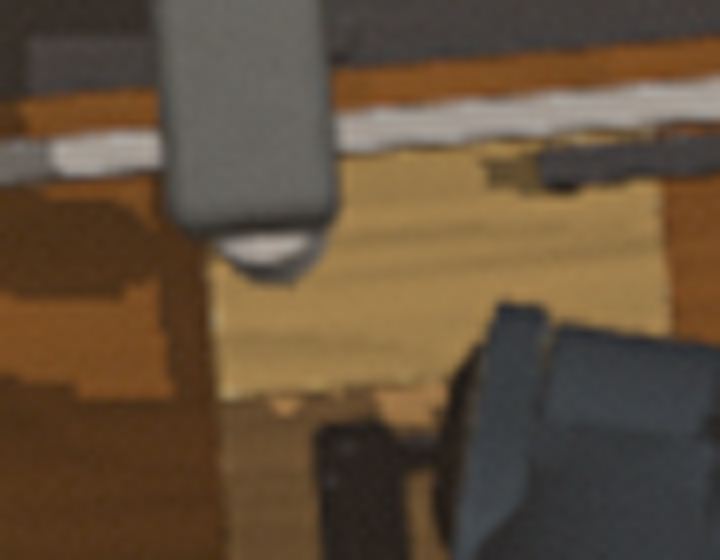

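The cross is now in view just below the bit tip: tip at about (338,345) and cross centre at about (340,376) in the crop. I'll zoom in for the residual.

```bash
python3 - <<'E'
from h import *
a=np.mean([eyes.capture('scene')[:,:,::-1].astype(float) for _ in range(4)],0)
a=np.clip((a-40)*1.7,0,255).astype(np.uint8)
crop(a,278,205,306,228,26,'pics/s4.png')
s=eyes.calibration('scene')
for p in ([656.9,80.3,62],[656.9,80.3,50],[656.8,81.3,50],[658.2,80.4,50]): print(p,(proj(s,p)-[278,205]+.5)*26)
E
```

```text
[656.9, 80.3, 62] [343.74563706 313.09443753]
[656.9, 80.3, 50] [335.49875574 380.49228196]
[656.8, 81.3, 50] [344.45038671 378.98504621]
[658.2, 80.4, 50] [338.43771677 389.97330532]
```

View pics/s4.png

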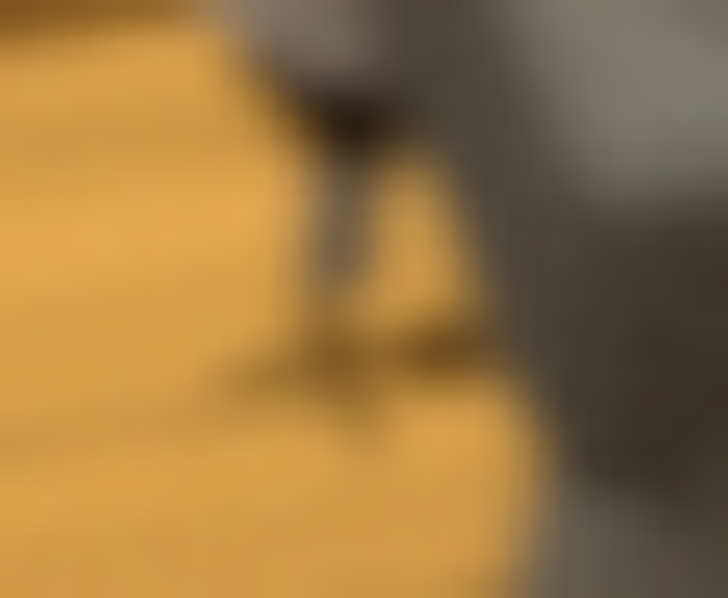

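By this blurry view the cross is still about 1.5 mm too far left. I'll nudge it, release, and check with a tilted wrist view from in front of the head.

```bash
python3 -m crank '[{"fingers":0.2,"dp":[-1.5,0,0],"angular":[0,0,0]},{"fingers":0.2,"dp":[0,0,0],"angular":[0,0,0]},{"fingers":0.2,"dp":[0,0,0],"angular":[0,0,0]}]'
python3 -m crank '[{"fingers":0.7,"dp":[0,0,0],"angular":[0,0,0]},{"fingers":0.7,"dp":[0,0,0],"angular":[0,0,0]},{"fingers":0.7,"dp":[0,0,0],"angular":[0,0,0]},{"fingers":0.7,"dp":[0,0,0],"angular":[0,0,0]},{"fingers":0.7,"dp":[0,0,-20],"angular":[0,0,0]},{"fingers":0.7,"dp":[0,0,-40],"angular":[0,0,0]},{"fingers":0.7,"dp":[0,0,-40],"angular":[0,0,0]},{"fingers":0.7,"dp":[0,0,0],"angular":[0,0,0]}]'
python3 - <<'E'
from h import *
togo([560,70,150],np.pi/2+.113)
E
```

```text
clock: 5.7
position: [559.7, -36.4, 56.5]
tool_rot: [-0.0, 0.666, 0.746, 0.0]
contact_force: [0.8, 2.4, -1.1]
opening: 29.4
clock: 6.5
position: [563.4, -38.2, 162.0]
tool_rot: [0.004, 0.667, 0.745, 0.004]
contact_force: [0.3, 0.3, 0.7]
opening: 60.5
pos [563.4 -38.2 162. ] t 6.5 rv [ 0.0109  0.001  -0.0013] shift now [108.    8.6  12. ] shift final [107.9   8.8  12. ] F [0.3 0.3 0.7] M [ 0.02 -0.03  0.02] open 60.5
```

```bash
python3 -m crank '[{"fingers":0.7,"dp":[36,0,0],"angular":[0,0,0]},{"fingers":0.7,"dp":[36,0,0],"angular":[0,0,0]},{"fingers":0.7,"dp":[36,0,0],"angular":[0,0,0]},{"fingers":0.7,"dp":[0,0,0],"angular":[-0.13,0,0]},{"fingers":0.7,"dp":[0,0,0],"angular":[-0.13,0,0]},{"fingers":0.7,"dp":[0,0,0],"angular":[-0.13,0,0]},{"fingers":0.7,"dp":[0,0,0],"angular":[-0.13,0,0]},{"fingers":0.7,"dp":[0,0,0],"angular":[0,0,0]},{"fingers":0.7,"dp":[0,0,0],"angular":[0,0,0]}]'
python3 - <<'E'
from h import *
togo([560,70,150],np.pi/2+.113)
c=eyes.calibration('wrist');im=eyes.capture('wrist')[:,:,::-1];np.save('w2.npy',c)
cv2.imwrite('pics/w2.png',im); crop(im,0,0,512,384,1.5,'pics/w2b.png')
print(proj(c,[657,80,62]),proj(c,[657,80,50]))
E
```

```text
clock: 7.4
position: [548.8, 63.8, 155.7]
tool_rot: [0.158, 0.651, 0.723, 0.166]
contact_force: [1.0, 0.1, -0.5]
opening: 60.5
pos [548.8  63.8 155.7] t 7.4 rv [ 0.4626  0.0143 -0.0083] shift now [ 5.1  8.  10.3] shift final [ 4.9 11.8  5.7] F [ 1.   0.1 -0.5] M [0.   0.47 0.02] open 60.5
[259.68386381 231.49599279] [259.69171097 223.4319457 ]
```

View pics/w2b.png

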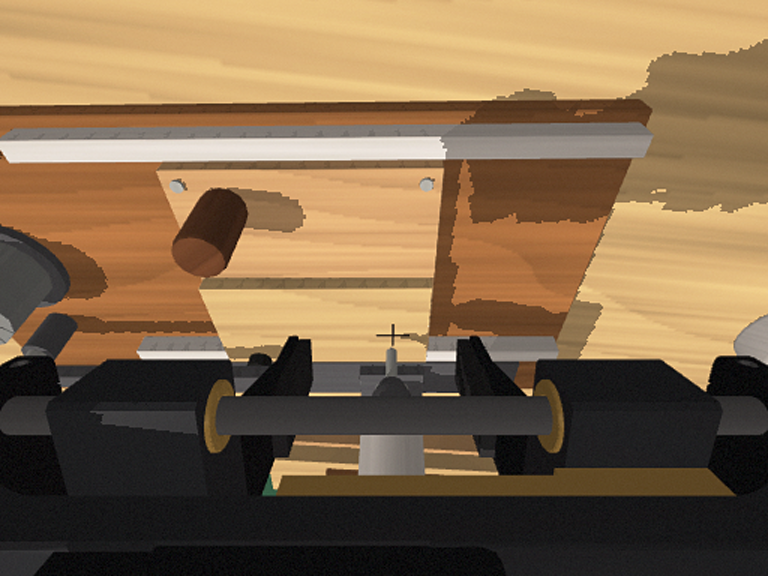

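Excellent view: the cross at about (391,336) and the bit tip at (391,349) in the enlarged picture. I'll zoom.

```bash
python3 - <<'E'
from h import *
im=cv2.imread('pics/w2.png');crop(im,235,208,290,248,14,'pics/w2c.png')
c=np.load('w2.npy',allow_pickle=True).item()
for x,y in((657,80),(658,82)):
  for z in(62,50): print(x,y,z,(proj(c,[x,y,z])-[235,208]+.5)*14)
E
```

```text
657 80 62 [352.5740933  335.94389906]
657 80 50 [352.68395361 223.04723977]
658 82 62 [375.42725089 345.33340736]
658 82 50 [374.94024057 232.46790758]
```

View pics/w2c.png

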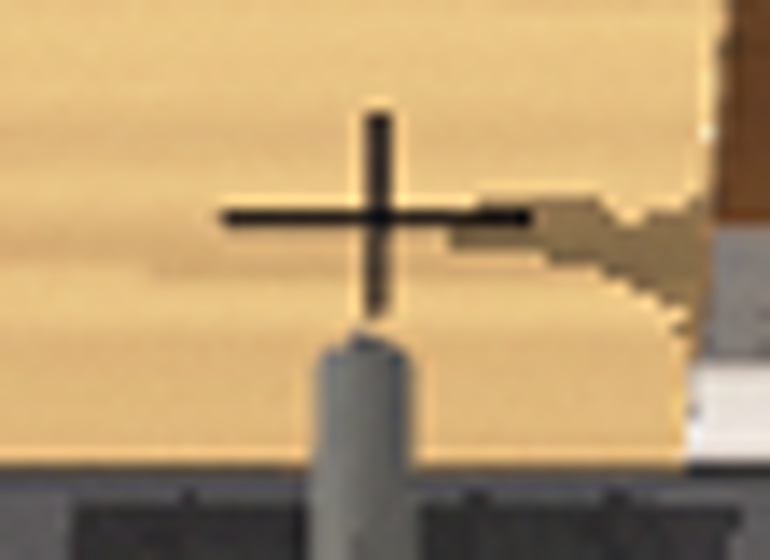

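The cross is within 1 mm of being under the bit, laterally and in depth. Next, untilt and travel to the storage block.

```bash
python3 -m crank '[{"fingers":0.7,"dp":[0,0,-10],"angular":[0.13,0,0]},{"fingers":0.7,"dp":[0,0,-10],"angular":[0.13,0,0]},{"fingers":0.7,"dp":[0,0,-10],"angular":[0.13,0,0]},{"fingers":0.7,"dp":[0,0,-10],"angular":[0.13,0,0]},{"fingers":0.7,"dp":[0,0,0],"angular":[0,0,0.08]},{"fingers":1,"dp":[0,0,0],"angular":[0,0,0.08]}]'
python3 - <<'E'
from h import *
togo([536,-398,190],np.pi/2-.05)
E
```

```text
clock: 8.05
position: [540.6, 64.7, 194.0]
tool_rot: [-0.013, 0.728, 0.685, -0.025]
contact_force: [-0.7, -0.1, -0.0]
opening: 63.9
pos [540.6  64.7 194. ] t 8.05 rv [-0.0533  0.0188 -0.0105] shift now [-462.    23.8   11.6] shift final [-462.3   18.6    4. ] F [-0.7 -0.1 -0. ] M [ 0.01 -0.04  0.03] open 63.9
```

```bash
python3 -m crank '[{"fingers":1,"dp":[-46,2,0],"angular":[0,0,0]},{"fingers":1,"dp":[-46,2,0],"angular":[0,0,0]},{"fingers":1,"dp":[-46,2,0],"angular":[0,0,0]},{"fingers":1,"dp":[-46,2,0],"angular":[0,0,0]},{"fingers":1,"dp":[-46,2,0],"angular":[0,0,0]},{"fingers":1,"dp":[-46,2,0],"angular":[0,0,0]},{"fingers":1,"dp":[-46,2,0],"angular":[0,0,0]},{"fingers":1,"dp":[-46,2,0],"angular":[0,0,0]},{"fingers":1,"dp":[-46,2,0],"angular":[0,0,0]},{"fingers":1,"dp":[-46,2,0],"angular":[0,0,0]},{"fingers":1,"dp":[0,0,0],"angular":[0,0,0]},{"fingers":1,"dp":[0,0,0],"angular":[0,0,0]}]'
python3 - <<'E'
from h import *
togo([536,-398,190],np.pi/2-.05)
c=eyes.calibration('wrist');im=eyes.capture('wrist')[:,:,::-1];np.save('w3.npy',c)
cv2.imwrite('pics/w3.png',im); crop(im,0,0,512,384,1.5,'pics/w3b.png')
print(proj(c,[536,-398,87]))
E
```

```text
clock: 9.25
position: [532.4, -397.8, 202.1]
tool_rot: [-0.012, 0.727, 0.686, -0.026]
contact_force: [-0.5, 0.9, 0.5]
opening: 86.9
pos [ 532.4 -397.8  202.1] t 9.25 rv [-0.0534  0.0205 -0.0092] shift now [ 0.3  4.3 11.9] shift final [ 0.   3.6 12.1] F [-0.5  0.9  0.5] M [ 0.17 -0.04 -0.01] open 86.9
[256.73345843 198.49626269]
```

View pics/w3b.png

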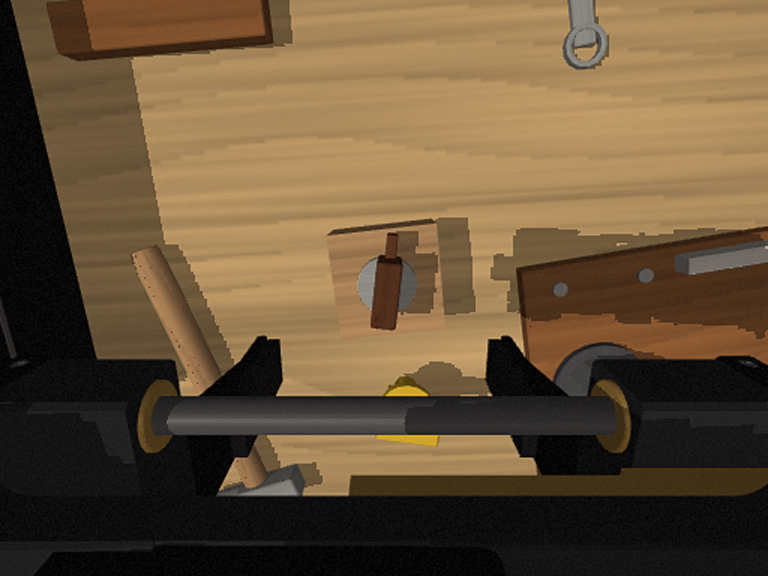

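The shaft in the block shows handle and nose in the middle, around (386,290) in the enlarged picture, with the nose pointing up (towards the robot). I'll fix the residual tilt and zoom.

```bash
python3 -m crank '[{"fingers":1,"dp":[0,3,0],"angular":[-0.053,0.02,0]},{"fingers":1,"dp":[0,0,0],"angular":[0,0,0]},{"fingers":1,"dp":[0,0,0],"angular":[0,0,0]},{"fingers":1,"dp":[0,0,0],"angular":[0,0,0]}]'
python3 - <<'E'
from h import *
togo([536,-398,190],np.pi/2-.05)
c=eyes.calibration('wrist');im=eyes.capture('wrist')[:,:,::-1];np.save('w3.npy',c)
cv2.imwrite('pics/w3.png',im); crop(im,210,135,305,235,8,'pics/w3c.png')
print((proj(c,[536,-398,87])-[210,135]+.5)*8)
E
```

```text
clock: 9.7
position: [535.8, -395.2, 202.3]
tool_rot: [0.0, 0.726, 0.687, -0.001]
contact_force: [-0.3, -0.5, 0.5]
opening: 86.9
pos [ 535.8 -395.2  202.3] t 9.7 rv [-0.0006  0.0008 -0.0051] shift now [-2.7  0.4 12.3] shift final [-2.7  0.3 12.3] F [-0.3 -0.5  0.5] M [-0.01  0.   -0.04] open 86.9
[338.51551088 441.46452375]
```

View pics/w3c.png

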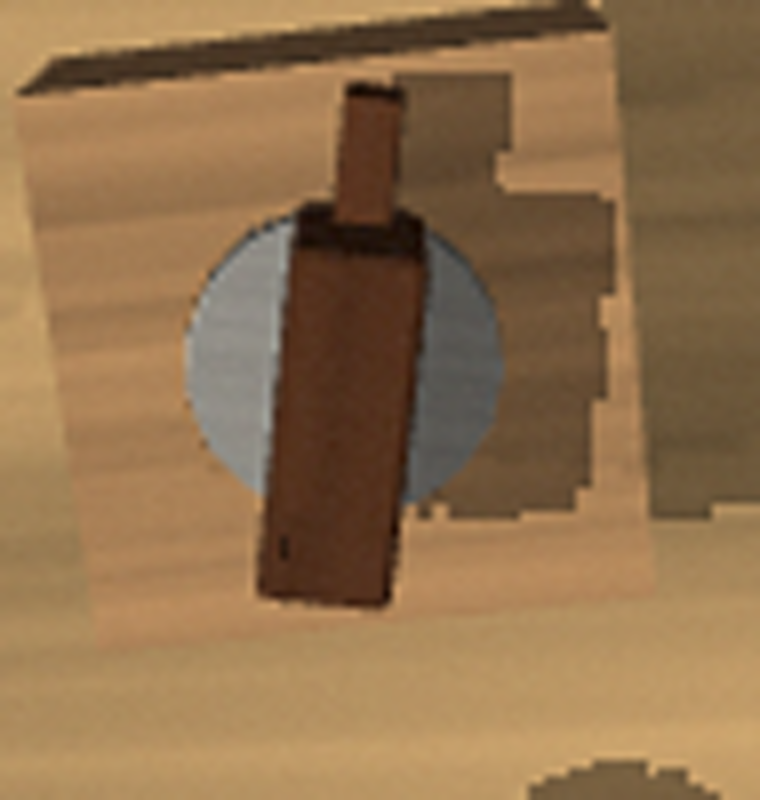

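```bash
python3 - <<'E'
from h import *
c=np.load('w3.npy',allow_pickle=True).item()
P=np.array([back(c,210+u/8-.5,135+v/8-.5,87)[:2] for u,v in((292,250),(425,258),(388,605),(260,597))])
print(P.round(1),P.mean(0))
d=(P[0]+P[1]-P[2]-P[3])/2; print(np.linalg.norm(d),np.arctan2(d[1],d[0]))
w=(P[1]+P[2]-P[0]-P[3])/2; print(np.linalg.norm(w),np.arctan2(w[1],w[0]))
col=back(c,210+344/8-.5,135+360/8-.5,53); print('collar',col)
n=back(c,210+372/8-.5,135+92/8-.5,58); print('nose',n,np.arctan2(*(n[:2]-P.mean(0))[::-1]))
togo([*P.mean(0),56],np.arctan2(w[1],w[0]))
E
```

```text
[[ 510.7 -402.4]
 [ 512.6 -385.8]
 [ 558.7 -392.8]
 [ 556.7 -409.5]] [ 534.69699048 -397.62071782]
46.61342509769521 2.9889465522976733
16.777621202869835 1.4530729534194953
collar [ 533.99785827 -397.53916104   53.        ]
nose [ 495.50464802 -391.48411808   58.        ] 2.986277210273931
pos [ 535.7 -395.4  202.3] t 9.75 rv [-0.0006  0.0009  0.0625] shift now [ -2.1  -0.8 146.3] shift final [ -2.3  -0.7 146.3] F [ 0.2  0.3 -0.3] M [ 0.02 -0.05  0.02] open 86.9
```

```bash
python3 -m crank '[{"fingers":1,"dp":[-2,-0.8,30],"angular":[0,0,0.09]},{"fingers":1,"dp":[0,0,30],"angular":[0,0,0]},{"fingers":1,"dp":[0,0,30],"angular":[0,0,0]},{"fingers":1,"dp":[0,0,30],"angular":[0,0,0]},{"fingers":1,"dp":[0,0,24],"angular":[0,0,0]},{"fingers":0.5,"dp":[0,0,0],"angular":[0,0,0]},{"fingers":0.1,"dp":[0,0,0],"angular":[0,0,0]},{"fingers":0.1,"dp":[0,0,0],"angular":[0,0,0]},{"fingers":0.1,"dp":[0,0,0],"angular":[0,0,0]},{"fingers":0.1,"dp":[0,0,0],"angular":[0,0,0]},{"fingers":0.1,"dp":[0,0,0],"angular":[0,0,0]},{"fingers":0.1,"dp":[0,0,0],"angular":[0,0,0]}]' 45
python3 -m crank '[{"fingers":0.1,"dp":[0,0,0],"angular":[0,0,0]},{"fingers":0.1,"dp":[0,0,0],"angular":[0,0,0]},{"fingers":0.1,"dp":[0,0,0],"angular":[0,0,0]},{"fingers":0.1,"dp":[0,0,0],"angular":[0,0,0]}]' 45
python3 - <<'E'
from h import *
togo([643,-216,180],1.42)
E
```

```text
clock: 10.95
position: [534.0, -398.6, 58.6]
tool_rot: [0.0, 0.757, 0.653, -0.001]
contact_force: [-0.3, -0.1, 0.2]
opening: 39.0
clock: 11.35
position: [533.9, -398.5, 58.2]
tool_rot: [0.0, 0.757, 0.653, -0.001]
contact_force: [-0.3, 0.2, 0.1]
opening: 17.6
pos [ 533.9 -398.5   58.2] t 11.35 rv [-0.0006  0.0012  0.0039] shift now [ 196.4   81.1 -122.1] shift final [ 196.8   80.4 -121.8] F [-0.3  0.2  0.1] M [ 0.04  0.06 -0.02] open 17.6
```

```bash
python3 -m crank '[{"fingers":0.1,"dp":[0,0,-10],"angular":[0,0,0]},{"fingers":0.1,"dp":[0,0,-20],"angular":[0,0,0]},{"fingers":0.1,"dp":[0,0,-25],"angular":[0,0,0]},{"fingers":0.1,"dp":[0,0,-25],"angular":[0,0,0]},{"fingers":0.1,"dp":[0,0,-25],"angular":[0,0,0]},{"fingers":0.1,"dp":[0,0,0],"angular":[0,0,0]}]' 45
python3 - <<'E'
from h import *
togo([700,-220,162],1.42)
E
```

```text
clock: 11.95
position: [535.8, -399.9, 167.3]
tool_rot: [0.004, 0.757, 0.653, 0.0]
contact_force: [0.7, -0.5, -3.0]
opening: 17.7
pos [ 535.8 -399.9  167.3] t 11.95 rv [0.0064 0.0044 0.0036] shift now [202.1 136.    5.3] shift final [202.5 135.3   5.3] F [ 0.7 -0.5 -3. ] M [ 0.02 -0.1  -0.02] open 17.7
```

```bash
python3 -m crank '[{"fingers":0.1,"dp":[34,22,0],"angular":[0,0,0]},{"fingers":0.1,"dp":[34,22,0],"angular":[0,0,0]},{"fingers":0.1,"dp":[34,23,0],"angular":[0,0,0]},{"fingers":0.1,"dp":[34,23,0],"angular":[0,0,0]},{"fingers":0.1,"dp":[34,23,0],"angular":[0,0,0]},{"fingers":0.1,"dp":[32,23,3],"angular":[0,0,0]},{"fingers":0.1,"dp":[0,0,0],"angular":[0,0,0]},{"fingers":0.1,"dp":[0,0,0],"angular":[0,0,0]},{"fingers":0.1,"dp":[0,0,0],"angular":[0,0,0]}]' 45
python3 - <<'E'
from h import *
togo([643,-216,162],1.42)
c=eyes.calibration('wrist');im=eyes.capture('wrist')[:,:,::-1];np.save('w4.npy',c)
cv2.imwrite('pics/w4.png',im); crop(im,0,0,512,384,1.5,'pics/w4b.png')
q=proj(c,[643,-216,73]);print(q);x,y=int(q[0])-45,int(q[1])-45;print(x,y);crop(im,x,y,x+90,y+90,8,'pics/w4c.png')
E
```

```text
clock: 12.85
position: [696.6, -220.0, 158.5]
tool_rot: [-0.0, 0.758, 0.653, -0.002]
contact_force: [0.3, 0.0, -2.9]
opening: 17.6
pos [ 696.6 -220.   158.5] t 12.85 rv [-0.0031  0.0024  0.0021] shift now [ -4.  -53.6  -3.3] shift final [ -4.1 -53.6  -3.5] F [ 0.3  0.  -2.9] M [-0.04 -0.    0.04] open 17.6
[249.99229799 140.35545159]
204 95
```

View pics/w4b.png

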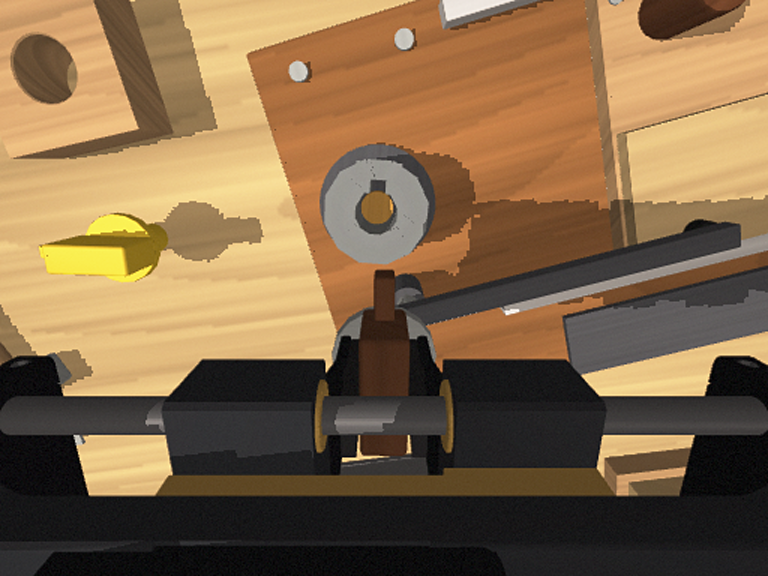

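View pics/w4c.png

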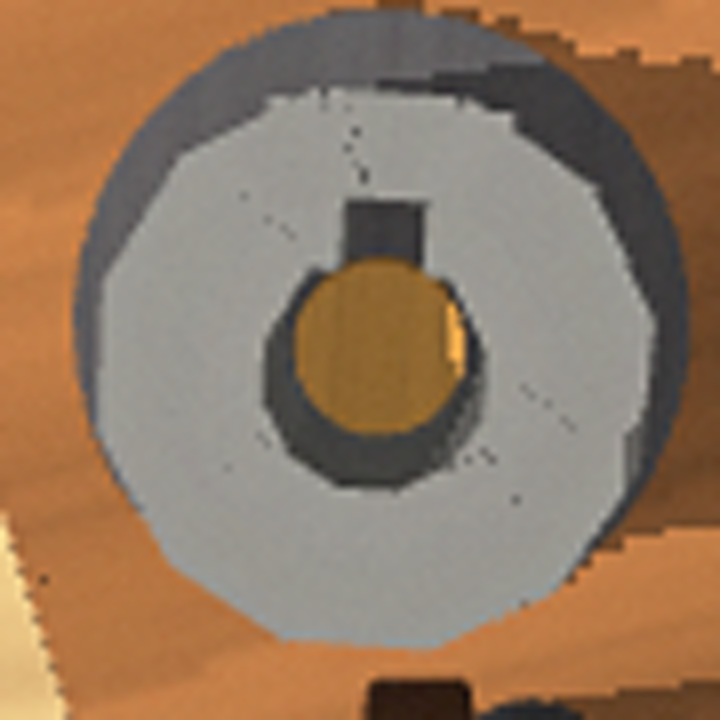

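The hub bore centre is near (376,375) in the crop and the keyway end centre at (386,201), pointing towards the robot.

```bash
python3 - <<'E'
from h import *
c=np.load('w4.npy',allow_pickle=True).item()
B=lambda u,v:back(c,204+u/8-.5,95+v/8-.5,73)[:2]
o=B(376,375);o2=B(377,368);k=B(386,201);print(o,o2,k,np.linalg.norm(k-o),np.linalg.norm(B(655,368)-B(100,368)),np.linalg.norm(B(377,648)-B(377,88)))
d=k-o;a=np.arctan2(d[1],d[0])%6.283
l=B(345,201)-B(427,203);e=(np.arctan2(l[1],l[0]))%6.283
l2=B(343,260)-B(345,205); print('keyway heading',a,'edge',e, e+np.pi/2,'walls',np.arctan2(*(B(345,203)-B(343,262))[::-1]),np.arctan2(*(B(427,205)-B(426,268))[::-1]))
s=telemetry.read_state();x=rot(s['tool_rot'])[:,0];print('shaft x heading',np.arctan2(x[1],x[0])+np.pi/2)
# nose of held shaft in this view
im=cv2.imread('pics/w4.png');crop(im,210,170,305,260,8,'pics/w4d.png')
E
```

```text
[ 643.93512388 -215.6962792 ] [ 643.2042455  -215.47344068] [ 625.91586931 -211.84124082] 18.427014305623405 60.48083918717414 60.4788013007503
keyway heading 2.9308299302763614 edge 4.541064811930621 6.1118611387255175 walls 2.949796587787072 2.9789966362716527
shaft x heading 2.9919626869057905
```

View pics/w4d.png

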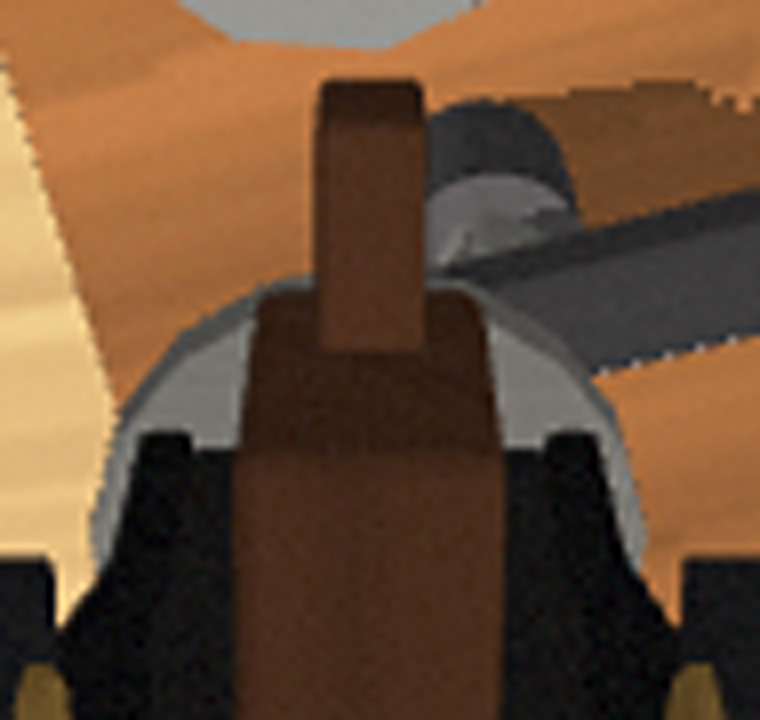

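```bash
python3 - <<'E'
from h import *
c=np.load('w4.npy',allow_pickle=True).item();s=telemetry.read_state()
Rt=rot(s['tool_rot']);p=s['position']
for u,v,dz,n in((370,450,29,'top front edge, expect y -24'),(375,80,-1,'nose tip low? expect -41'),(375,120,5,'nose top tip, -41')):
    q=back(c,210+u/8-.5,170+v/8-.5,p[2]+dz); print(n,(Rt.T@(q-p)).round(1))
togo([643.8,-215.7,162],2.955-np.pi/2)
E
```

```text
top front edge, expect y -24 [  1.6 -23.5 -28.9]
nose tip low? expect -41 [  2.  -40.2   1.1]
nose top tip, -41 [  2.  -38.8  -4.9]
pos [ 696.6 -220.5  159. ] t 12.9 rv [-0.0024  0.0024  0.037 ] shift now [ -3.1 -52.9  -2.9] shift final [ -5.1 -52.8  -3. ] F [ 0.2  0.  -2.3] M [ 0.02  0.06 -0.03] open 17.8
```

The wrist camera shows a consistent lateral bias of about 1.7 mm, both at the knob and at the held handle. I'll use the relative hub-minus-shaft shift (-6.9, -53.4) and turn +0.037.

```bash
python3 -m crank '[{"fingers":0.1,"dp":[0,0,0],"angular":[0,0,0.037]},{"fingers":0.1,"dp":[-3.4,-27,0],"angular":[0,0,0]},{"fingers":0.1,"dp":[-3.5,-26.4,0],"angular":[0,0,0]},{"fingers":0.1,"dp":[0,0,12],"angular":[0,0,0]},{"fingers":0.1,"dp":[0,0,12],"angular":[0,0,0]},{"fingers":0.1,"dp":[0,0,0],"angular":[0,0,0]},{"fingers":0.1,"dp":[0,0,0],"angular":[0,0,0]},{"fingers":0.1,"dp":[0,0,0],"angular":[0,0,0]}]' 45
python3 - <<'E'
from h import *
togo([642.8,-217.3,126],2.955-np.pi/2)
for n in ('scene','top','wrist'):
    im=eyes.capture(n)[:,:,::-1]; cv2.imwrite(f'pics/{n}2.png',im)
    if n=='scene': crop(im,140,180,220,260,9,'pics/s5.png')
    if n=='wrist': crop(im,130,110,400,300,2.8,'pics/w5.png')
E
```

```text
clock: 13.7
position: [645.1, -215.6, 136.0]
tool_rot: [0.0, 0.769, 0.639, -0.0]
contact_force: [-0.2, 0.3, -3.5]
opening: 17.9
pos [ 645.1 -215.6  136. ] t 13.7 rv [0.0003 0.0012 0.0027] shift now [-2.1 -2.  10. ] shift final [-2.1 -2.  10. ] F [-0.2  0.3 -3.5] M [ 0.02 -0.03  0.02] open 17.9
```

View pics/s5.png

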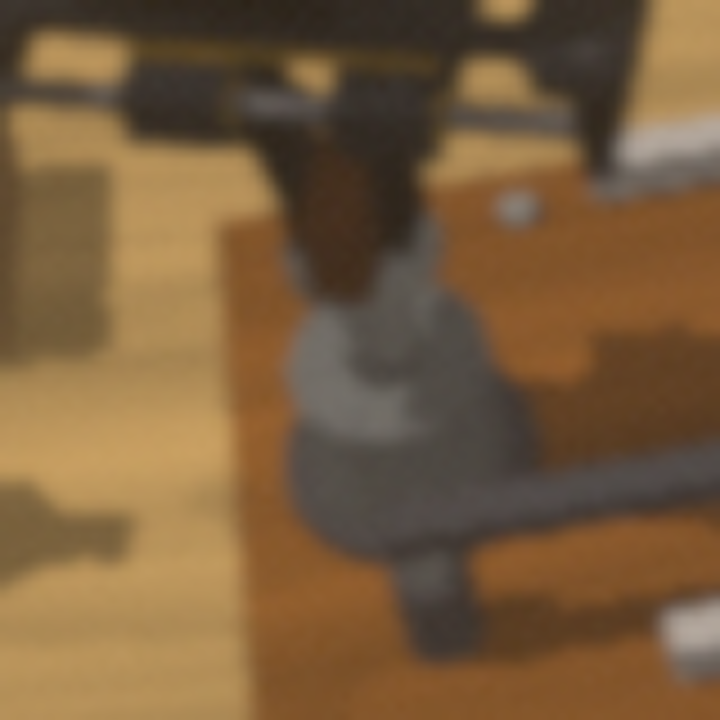

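View pics/w5.png

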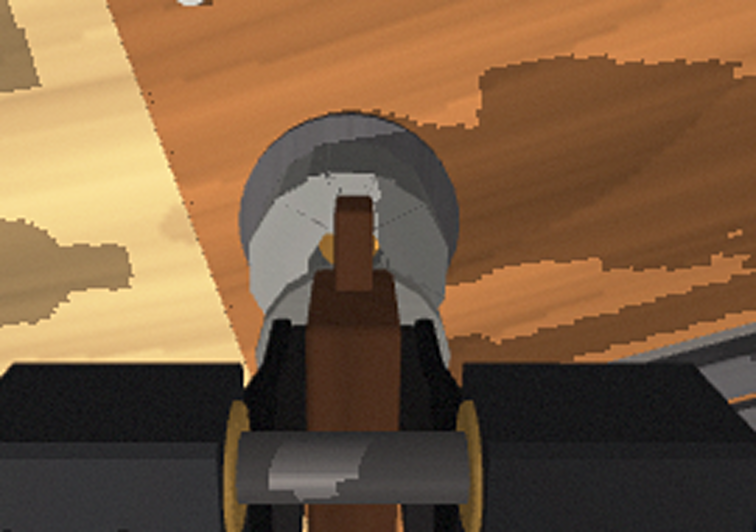

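The hub centre sits about 2 mm to the tool's -x of the shaft in the wrist view, which agrees with the state: the last move fell short by (2.1, 2.0).

```bash
python3 -m crank '[{"fingers":0.1,"dp":[-2.1,-2,0],"angular":[0,0,0]},{"fingers":0.1,"dp":[0,0,0],"angular":[0,0,0]},{"fingers":0.1,"dp":[0,0,0],"angular":[0,0,0]}]' 45
python3 - <<'E'
from h import *
togo([642.8,-217.3,126],2.955-np.pi/2)
togo([642.8,-217.3,126],2.955-np.pi/2)
im=eyes.capture('wrist')[:,:,::-1]; crop(im,130,110,400,300,2.8,'pics/w6.png')
togo([642.8,-217.3,126],2.955-np.pi/2)
E
```

```text
clock: 14.15
position: [641.9, -217.5, 136.1]
tool_rot: [0.0, 0.769, 0.639, -0.001]
contact_force: [-0.9, 0.3, -2.4]
opening: 17.6
pos [ 641.9 -217.5  136.1] t 14.15 rv [-0.0003  0.0012  0.0022] shift now [ 0.3  0.8 10.1] shift final [ 0.3  0.8 10.1] F [-0.9  0.3 -2.4] M [-0.02 -0.04  0.03] open 17.6
pos [ 641.9 -217.5  136.1] t 14.15 rv [-0.0003  0.0012  0.0022] shift now [ 0.3  0.8 10.1] shift final [ 0.3  0.8 10.1] F [-0.9  0.3 -2.4] M [-0.02 -0.04  0.03] open 17.6
pos [ 642.  -217.3  136. ] t 14.2 rv [-0.0003  0.0011  0.0025] shift now [ 0.2  0.8 10. ] shift final [ 0.1  0.8 10. ] F [-0.3 -0.9 -2. ] M [-0.02  0.    0.04] open 17.5
```

View pics/w6.png

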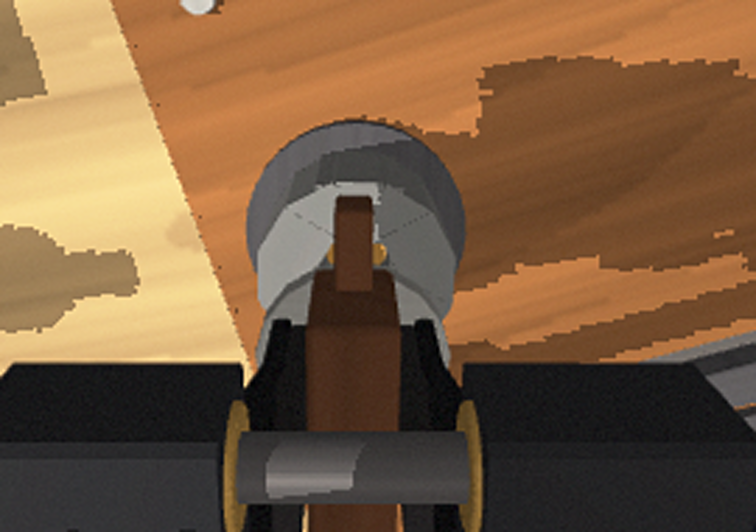

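Now laterally aligned, with the bore glimpsed symmetrically either side of the nose. Descending gently.

```bash
python3 -m crank '[{"fingers":0.1,"dp":[0.2,0.6,4],"angular":[0,0,0]},{"fingers":0.1,"dp":[0,0,5],"angular":[0,0,0]},{"fingers":0.1,"dp":[0,0,5],"angular":[0,0,0]},{"fingers":0.1,"dp":[0,0,4],"angular":[0,0,0]},{"fingers":0.1,"dp":[0,0,0],"angular":[0,0,0]}]' 45
python3 - <<'E'
from h import *
togo([642.8,-217.3,86],2.955-np.pi/2)
E
```

```text
clock: 14.7
position: [642.0, -216.9, 116.8]
tool_rot: [-0.001, 0.769, 0.639, -0.001]
contact_force: [0.1, -0.0, -3.1]
opening: 17.7
pos [ 642.  -216.9  116.8] t 14.7 rv [-0.0024  0.001   0.0026] shift now [-0.2  0.9 30.8] shift final [-0.2  0.9 30.8] F [ 0.1 -0.  -3.1] M [-0.01  0.   -0.04] open 17.7
```

Nose in the bore with no contact. Continuing past the key entry.

```bash
python3 -m crank '[{"fingers":0.1,"dp":[0,0,3],"angular":[0,0,0]},{"fingers":0.1,"dp":[0,0,3],"angular":[0,0,0]},{"fingers":0.1,"dp":[0,0,0],"angular":[0,0,0]}]' 45
python3 - <<'E'
from h import *
togo([642.8,-217.3,86],2.955-np.pi/2)
E
```

```text
clock: 15.0
position: [642.3, -217.1, 111.4]
tool_rot: [-0.0, 0.769, 0.639, -0.001]
contact_force: [-0.2, -0.0, -2.5]
opening: 17.9
pos [ 642.3 -217.1  111.4] t 15.0 rv [-0.0013  0.0011  0.0026] shift now [-0.1  0.6 25.4] shift final [-0.2  0.5 25.4] F [-0.2 -0.  -2.5] M [ 0.02  0.02 -0.01] open 17.9
```

```bash
python3 -m crank '[{"fingers":0.1,"dp":[0,0,3],"angular":[0,0,0]},{"fingers":0.1,"dp":[0,0,3],"angular":[0,0,0]},{"fingers":0.1,"dp":[0,0,3],"angular":[0,0,0]},{"fingers":0.1,"dp":[0,0,0],"angular":[0,0,0]}]' 45
python3 - <<'E'
from h import *
togo([642.8,-217.3,86],2.955-np.pi/2)
E
```

```text
clock: 15.4
position: [642.2, -217.0, 102.2]
tool_rot: [-0.0, 0.769, 0.639, -0.001]
contact_force: [0.0, -0.5, -2.9]
opening: 17.5
pos [ 642.2 -217.   102.2] t 15.4 rv [-0.0017  0.0011  0.0026] shift now [-0.1  0.7 16.2] shift final [-0.1  0.7 16.2] F [ 0.  -0.5 -2.9] M [ 0.03  0.03 -0.  ] open 17.5
```

The key has gone in freely: it is about 12 mm past its entry with no contact. Pushing on against the spring.

```bash
python3 -m crank '[{"fingers":0.1,"dp":[0,0,3],"angular":[0,0,0]},{"fingers":0.1,"dp":[0,0,3],"angular":[0,0,0]},{"fingers":0.1,"dp":[0,0,3],"angular":[0,0,0]},{"fingers":0.1,"dp":[0,0,3],"angular":[0,0,0]},{"fingers":0.1,"dp":[0,0,2],"angular":[0,0,0]},{"fingers":0.1,"dp":[0,0,0],"angular":[0,0,0]}]' 60
python3 - <<'E'
from h import *
togo([642.8,-217.3,86],2.955-np.pi/2)
E
```

```text
clock: 16.0
position: [642.9, -217.2, 89.9]
tool_rot: [0.0, 0.769, 0.639, -0.0]
contact_force: [-2.0, 1.8, 6.3]
opening: 17.3
pos [ 642.9 -217.2   89.9] t 16.0 rv [0.0001 0.001  0.0025] shift now [-0.1 -0.   3.9] shift final [-0.1 -0.   3.9] F [-2.   1.8  6.3] M [ 0.35  0.62 -0.05] open 17.3
```

```bash
python3 -m crank '[{"fingers":0.1,"dp":[0,0,2],"angular":[0,0,0]},{"fingers":0.1,"dp":[0,0,2],"angular":[0,0,0]},{"fingers":0.1,"dp":[0,0,0],"angular":[0,0,0]}]' 60
python3 -m crank '[{"fingers":0.1,"dp":[0,0,1],"angular":[0,0,0]},{"fingers":0.1,"dp":[0,0,0],"angular":[0,0,0]}]' 60
python3 -m crank '[{"fingers":0.1,"dp":[0,0,1],"angular":[0,0,0]},{"fingers":0.1,"dp":[0,0,0],"angular":[0,0,0]}]' 60
```

```text
clock: 16.3
position: [642.9, -217.2, 86.5]
tool_rot: [0.0, 0.769, 0.639, -0.0]
contact_force: [-3.1, 1.7, 8.0]
opening: 17.8
clock: 16.5
position: [642.9, -217.2, 86.2]
tool_rot: [0.0, 0.769, 0.639, -0.0]
contact_force: [-3.9, 1.8, 10.3]
opening: 17.6
clock: 16.7
position: [642.9, -217.2, 86.1]
tool_rot: [0.0, 0.769, 0.639, -0.0]
contact_force: [-6.5, 1.6, 15.4]
opening: 17.6
```

```bash
python3 -m crank '[{"fingers":0.1,"dp":[0,0,1],"angular":[0,0,0]},{"fingers":0.1,"dp":[0,0,0],"angular":[0,0,0]},{"fingers":0.1,"dp":[0,0,0],"angular":[0,0,0]},{"fingers":0.1,"dp":[0,0,0],"angular":[0,0,0]},{"fingers":0.1,"dp":[0,0,0],"angular":[0,0,0]}]' 60
python3 - <<'E'
from h import *
togo([642.8,-217.3,86],2.955-np.pi/2)
s=eyes.capture('scene')[:,:,::-1];c=eyes.calibration('wrist');w=eyes.capture('wrist')[:,:,::-1]
cv2.imwrite('pics/scene9.png',s);crop(s,140,170,310,260,4.7,'pics/s9.png');crop(w,100,80,420,300,2.4,'pics/w9.png')
crop(s,260,185,330,235,11,'pics/s9b.png')
E
```

```text
clock: 17.2
position: [642.9, -217.2, 86.1]
tool_rot: [0.0, 0.769, 0.639, 0.0]
contact_force: [-7.9, 3.4, 19.6]
opening: 17.8
pos [ 642.9 -217.2   86.1] t 17.2 rv [0.0008 0.0005 0.0024] shift now [-0.1 -0.1  0.1] shift final [-0.1 -0.1  0.1] F [-7.9  3.4 19.6] M [0.74 1.85 0.  ] open 17.8
```

View pics/s9.png

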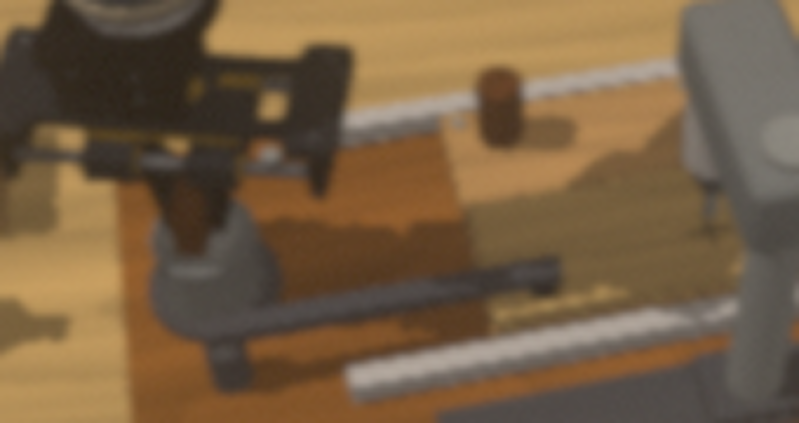

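View pics/w9.png

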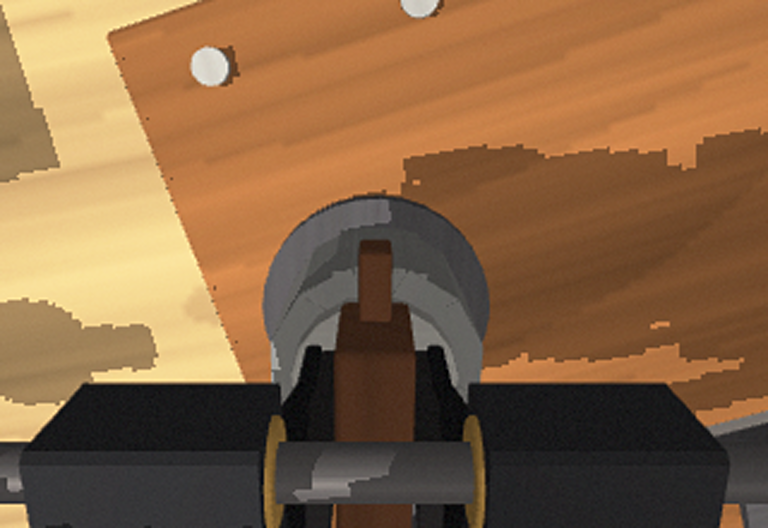

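View pics/s9b.png

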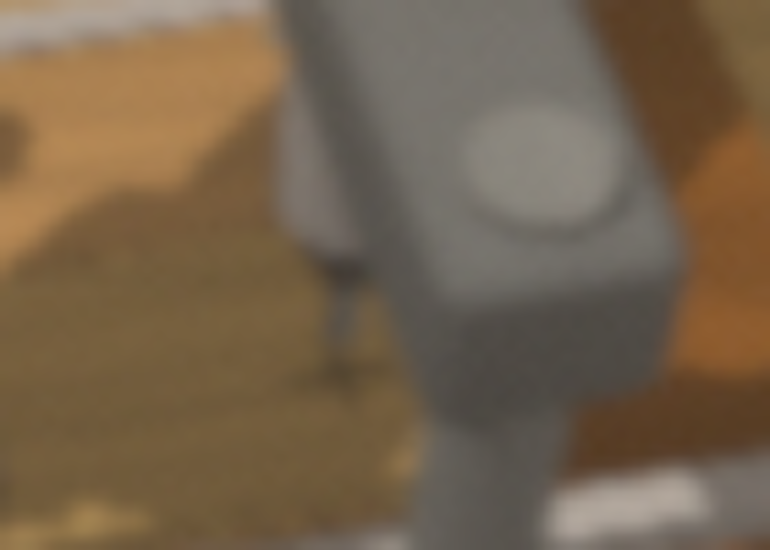

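```bash
python3 - <<'E'
from h import *
from station import manip
print(manip.job_done()); togo([642.8,-217.3,86],2.955-np.pi/2)
E
```

```text
the job is handed in; nothing more can be done
None
the job is handed in; nothing more can be done
```

I slid the carriage about 45 mm to the right until the pencil cross was under the bit. Then I took the brown-handled shaft from its block, put its key into the keyway, and pushed it home. I handed the job in at about 17 s with the handle still gripped at 60 N.

**Last checks**
- **Cross under the bit:** the tilted close view put the cross about 0.9 mm too far left and about 0.5 mm off in depth; I left it there. After the push, the blurrier scene view still showed the cross under the tip.
- **Key:** it went about 12 mm past its entry with no contact before the spring was felt.
- **Collar home:** the tool stopped at 86.1 mm, where about 86.2 mm was expected. It stayed there while the measured push rose from 15 to about 20 N (about 22 N net of the shaft's weight), so the collar is on a hard stop.
- **Side load:** at the end there was a sideways force of about 8 N and a moment of up to 1.9 N m on the tool. I left these as they were.
- **Measurement disagreement:** the wrist camera read about 1.7 mm off to one side. I found this at the knob and the held handle and corrected the shaft position for it.
- **Other objects:** I did not touch the glue bottle or the yellow look-alike. I took no separate final picture of the bottle.

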